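# Pin the plate-rack bar that lines up

## Task

Pull the steel detent pin up out of its wooden stand and push it down into the plate-rack shoe whose sliding bar is lined up (its hole lies right under the flared guide; the other shoe's bar blocks its guide and shows its hole in the open beside the shoe). Push the pin fully home, collar flat on the rim of the guide, and let go of it; do not knock over or shove the plastic cup.

Things in the scene. Friction and masses are not known exactly. Their poses are not given: they have to be found in the camera images.
- pin_grip (a point): Centre of the loose steel pin's grip, a flat-sided upright block 52 long (x) x 16 thick (y) x 28 high (z, up along the pin): pinch it across y from above. Below it 10 mm of stem, then a collar 42 across, 5 thick, its underside 29 mm below this point; then a shank 16 across, 50 long, tapering over the last 10 mm to a 6 mm tip. 150 g. Sprung balls stick out near the tip. Any yaw will do.
- stand_hole (a point): Centre of the hole's mouth in the top of the fixed wooden stand (80 x 70 x 62 mm high) where the pin starts, upright and home, collar on the top face. The pin's sprung balls hold it under the wood: pulling out takes about 10 N over the first 4 mm, pushing through a guide about 4 N; it must rise 50 mm to be clear.
- guide_open (a point): Rim centre of the right guide: a flared steel ring (42 mm outside, 34 inside, narrowing over 12 to a 19 mm hole) on a fixed aluminium shoe, rim 62 mm above the counter. Hole passes shoe and flat bar, 32 mm from rim to lower face, free below. z up, x along the bar to three wire hoops (128 mm off, 113 high). Pin home: grip centre 29 mm above. The other shoe, bar hole 52 mm off along x, is wrong.
- cup_mid (a point): Centre, half-way up, of the white plastic cup (72 mm across, 90 mm high, 70 g) standing near the shoes; to be left standing where it is.
Mind the look-alikes: they are no part of the job. Leave any purple look-alike of the part that bears pin_grip alone.

How it is judged:
On the way:
1. the pin is drawn right out of the stand (height (world z) of pin_grip above 0.139 m).
At the end, for the whole second after the job is handed in: The pin stands upright (within 10 degrees) in the guide of the lined-up shoe, its grip centre within 10 mm of the guide's axis, and fully home: its collar no more than 4 mm above the rim (z of pin_grip in the frame of guide_open between 0.024 and 0.033 m and horizontal distance between pin_grip and guide_open below 0.01 m and angle between pin_grip's own z axis and vertical below 0.175 rad); the robot touches nothing.
It fails at once if the plastic cup is knocked over or shoved more than 30 mm (distance of cup_mid from where it was at the start of the episode above 0.03 m or angle between cup_mid's own z axis and vertical above 0.5 rad).
It also fails if it takes over 45 s, if anything falls off the work surface, if the arm or the gripper's body presses on something with over 40 N, if the wrist force passes 120 N, or if a joint passes its speed limit or range.

## Robot

A 6-joint arm with a two-finger parallel gripper is mounted at the origin on the work surface. World frame = base frame: x ahead of the robot, y to its left, z up, the work surface at z = 0. Lengths are in m, angles in rad, forces in N, time in s.
With the tool pointing down it reaches from about 0.275 to 0.725 m from the base axis. Payload 15.9 kg.
Tool frame: the origin (TCP) lies at the very end of the fingers, on their centre line; the grasp point (between the pads) lies 19 mm behind it; z points along the fingers, y is the direction in which the jaws open and shut (so a half turn about z gives the same grasp; the last joint's range is limited). The gripper opens to 85 mm and grips with 20 to 120 N. Pads are 22 mm wide; open, the fingers measure 114 mm over their backs; the gripper's body (76 mm by 85 mm) begins 54 mm behind the grasp point. The pads swing forward as they close: fully open they stand 13 mm farther back than shut.
Start: joints at [-1.228, 0.213, -0.034, 1.323, 0, 1.571], TCP at [0.168, -0.471, 0.231] pointing down, gripper open.
Joint ranges: [-2.98, 2.98], [-0.74, 1.72], [-1.14, 1.35], [-2.1, 2.04], [-1.57, 1.44], [-3.14, 3.14]. Speed limits (rad/s): [1.89, 1.89, 2.39, 2.57, 3.14, 3.14].

## Interface

Orientations are given as a rotation vector (axis times angle).
In Python, from cell import sense, get_image, calibration, job_done, outline_of gives the robot as it stands.
- The arm moves only by the shell command python3 -m creep 'ROWS' [FORCE]. ROWS is JSON, a list of rows, each a list of 3 entries, a list of its own where there are three numbers: the turn, a rotation vector about the tool's x, y, z in degrees, then the shift along the tool's x, y, z in m, then the finger opening in m, from 0 to 0.0854. In form: [[[wx, wy, wz], [tx, ty, tz], grip], ...]. A call has 1 to 20 rows; each row shifts and turns the commanded pose from where the row before left it, along the tool's axes as they then stand; what a row does not reach is not made up. A row lasts 1/10 s, in which the tool goes at most 50 mm and 8.59 degrees, less where a joint would pass 70% of its speed; a pose out of reach is approached as far as the arm can. A call with a gripper value outside its range is refused whole. The fingers move at their own pace and stop on an object; FORCE is the grip in N (left out, the last holds). Time passes only in rows, so rows that do not move let the fingers close. It gives the time, the measured TCP pose, the force and the opening at its end, in the units of the state.
- sense(): the state, without advancing time (a new reading comes with each control period).
- get_image(name): name is "scene" or "top" or "wrist"; returns (picture, depth): 480x640x3 uint8, red, green, blue; 480x640 float32, m along the optical axis (not along the pixel's ray), 0 where there is no reading.
- calibration(name): a dict with "K" (3x3 intrinsics, pixels), "rvec" (rotation vector, rad) and "tvec" (3), from world to camera coordinates, as OpenCV has them. Camera axes: x right, y down, z forward; pixel columns grow to the right and rows downward; lengths in m; the calibration is good to about 2 mm. A picture is of the moment at which its call begins: read the wrist's pose just before it. calibration takes no time and is no camera call; for the wrist camera it gives the pose at the moment of the call.
- job_done(): hands the job in, once; it reports no verdict.
Trained networks look in the newest picture that a camera, given by its name, has taken for a name from the list of things; names that differ only in an ending like _2 or _b are one class to them, and where a whole thing is asked for, a point or a joint stands for the part that bears it (a point fixed in the world has none). Each returns a list of dicts, best first, with "conf" (0 to 1); they miss things now and then, are a little off and sometimes report something else, mostly with a low value. They report only what shows in the picture. A call takes as long as a camera call. They do not tell look-alikes from the thing itself.
- outline_of(thing, camera): "mask" (480x640 bool, what is visible of it) and "location" ([column, row] in pixels, amid what is visible of it).
The state is a dict: "t": time; "joint_pos": joint angles; "joint_vel": joint speeds; "tau": joint torques, N m; "ee_pos": TCP position; "tcp_rot": TCP orientation; "contact_force": force on the tool from outside, world axes, zero at the start; "wrist_torque": the same for the moment, N m; "finger_gap": finger opening in m.
Only numpy, scipy, OpenCV 4.12 (cv2) and the standard library are available. Lean on these libraries where they do the work, as an engineer would, in place of code of your own. Each camera call takes 0.05 s, during which the arm holds its last target. There are 200 camera calls.

## Working session

There is one attempt and no reset: what is moved stays moved. The work goes in short steps, Python scripts to look and compute and a shell command to move; the robot and the scene stay as the last step left them, time stands still between calls to the robot, and variables do not carry over. Pictures are saved under pics/ and viewed, about 8 in all and at most 12, crops included, and the job is handed in when it is done.

```bash
mkdir -p pics; cat > h.py <<'E'
import numpy as np, cv2
from cell import *
def cam(n):
    c=calibration(n);K=np.array(c["K"],float);R=cv2.Rodrigues(np.array(c["rvec"],float))[0];t=np.array(c["tvec"],float).ravel();return K,R,t
def cloud(n,d):
    K,R,t=cam(n);v,u=np.mgrid[0:480,0:640]
    p=np.stack([(u-K[0,2])/K[0,0]*d,(v-K[1,2])/K[1,1]*d,d],-1)
    return (p-t)@R   # world
def save(im,f): cv2.imwrite("pics/"+f,im[:,:,::-1])
E
python3 - <<'E'
from h import *
for n in("top","scene"):
    im,d=get_image(n);save(im,n+"0.png");P=cloud(n,d);np.savez(n+"0.npz",im=im,d=d,P=P)
    for th in("pin_grip","stand_hole","guide_open","cup_mid"):
        for o in outline_of(th,n):
            m=o["mask"]&(d>0);q=P[m]
            print(n,th,round(o["conf"],2),np.round(o["location"]),q.shape[0],np.median(q,0).round(3) if len(q) else "", q.max(0).round(3) if len(q) else "",q.min(0).round(3) if len(q) else "")
s=sense();print(s["t"],s["ee_pos"],s["tcp_rot"],s["finger_gap"])
E
```

```text
top pin_grip 0.91 [464. 245.] 484 [ 0.442 -0.253  0.098] [ 0.468 -0.237  0.11 ] [ 0.416 -0.279  0.057]
top pin_grip 0.63 [458. 191.] 443 [ 0.549 -0.254  0.088] [ 0.59  -0.239  0.098] [ 0.526 -0.279 -0.   ]
top pin_grip 0.59 [414. 250.] 430 [ 0.433 -0.154  0.088] [ 0.463 -0.138  0.098] [ 0.409 -0.189 -0.003]
top stand_hole 0.91 [451. 249.] 1300 [ 0.44  -0.247  0.061] [ 0.492 -0.217  0.107] [ 0.398 -0.32  -0.006]
top guide_open 0.73 [162. 190.] 4884 [0.563 0.328 0.045] [0.755 0.424 0.117] [ 0.454  0.255 -0.006]
scene pin_grip 0.87 [188. 361.] 690 [ 0.562 -0.262  0.084] [ 0.582 -0.24   0.096] [ 0.489 -0.28  -0.005]
scene pin_grip 0.61 [212. 284.] 634 [ 0.444 -0.161  0.078] [ 0.465 -0.123  0.097] [ 0.341 -0.178 -0.002]
scene pin_grip 0.6 [158. 311.] 604 [ 0.452 -0.259  0.092] [ 0.474 -0.238  0.108] [ 0.341 -0.28  -0.003]
scene stand_hole 0.62 [168. 329.] 1872 [ 0.476 -0.267  0.061] [ 0.534 -0.211  0.092] [ 0.359 -0.302 -0.002]
scene guide_open 0.76 [465. 228.] 4365 [0.595 0.325 0.044] [0.738 0.485 0.117] [ 0.428  0.254 -0.003]
scene cup_mid 0.98 [346. 206.] 1461 [0.414 0.163 0.061] [0.445 0.263 0.094] [ 0.301  0.129 -0.003]
0.5 [ 0.16806299 -0.47088489  0.23129918] [-3.09553759e+00 -5.35878719e-01  1.14937566e-05] 0.0857170196520223
```

View pics/top0.png

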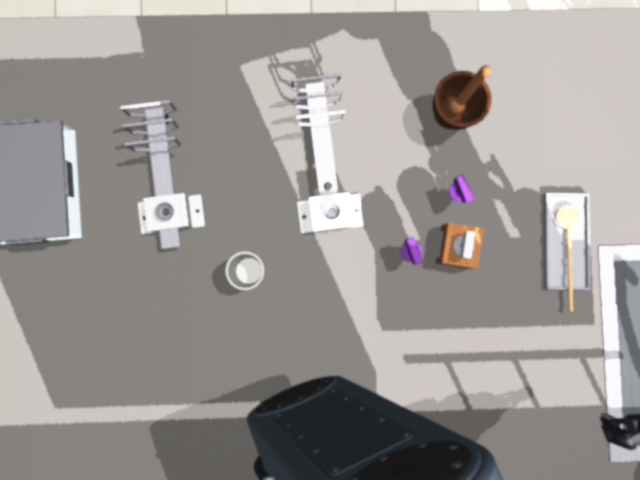

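View pics/scene0.png

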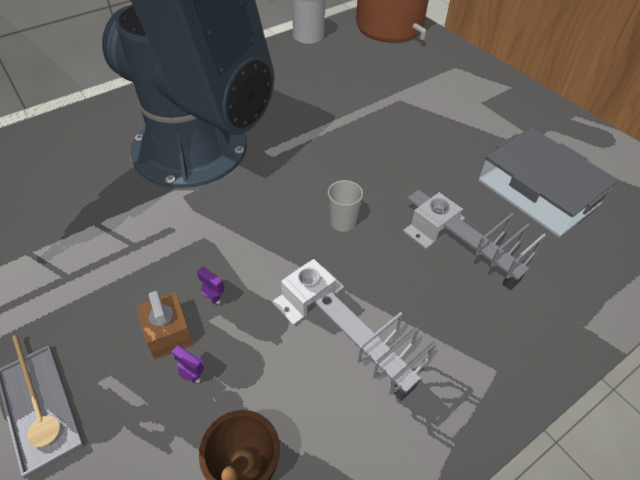

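Top view: the pin is in its stand at (467,244), with purple look-alikes at (413,250) and (460,189). The middle shoe (331,211) shows a hole beside it at (327,186), so it is the wrong one. The left shoe, guide at (165,211), is lined up. The cup is at (245,271).

```bash
python3 - <<'E'
from h import *
z=np.load("top0.npz");P=z["P"];d=z["d"];im=z["im"]
v,u=np.mgrid[0:480,0:640]
b=(abs(u-466)<25)&(abs(v-245)<25)&(P[...,2]>0.097)&(d>0)
q=P[b];r=cv2.minAreaRect((q[:,:2]*1000).astype(np.float32));print("grip",len(q),q.mean(0),q.max(0),r)
b=(abs(u-166)<22)&(abs(v-212)<16)&(P[...,2]>0.054)&(P[...,2]<.075)
q=P[b];r=cv2.minAreaRect((q[:,:2]*1000).astype(np.float32));print("ring",len(q),q.mean(0),r,np.percentile(q[:,2],[5,50,95]))
print(P[211,165],P[211,155:178,2].round(3))
b=(abs(u-245)<25)&(abs(v-271)<25)&(P[...,2]>0.08);q=P[b];print("cup",q.mean(0),cv2.minEnclosingCircle((q[:,:2]*1000).astype(np.float32)))
# bar axis
b=(abs(u-160)<14)&(v>105)&(v<192)&(P[...,2]>0.02)&(P[...,2]<.06);q=P[b];print("bar",q.mean(0),cv2.fitLine(q[:,:2].astype(np.float32),2,0,.01,.01).ravel())
K,R,t=cam("top");print("cam",-R.T@t)
c=cv2.resize(im[160:300,90:250],None,fx=5,fy=4.2);save(np.hstack([cv2.resize(im[185:245,125:205],(480,360),interpolation=2)]),"c1.png")
E
```

```text
grip 246 [ 0.44226807 -0.25837836  0.10377948] [ 0.46833224 -0.24781937  0.11032404] ((442.32037353515625, -258.98834228515625), (17.148588180541992, 51.774227142333984), 79.80769348144531)
ring 239 [0.52434065 0.32193048 0.05925472] ((522.3844604492188, 320.9980163574219), (58.11350631713867, 76.06599426269531), 3.005570411682129) [0.05441678 0.05949951 0.06428278]
[ 0.5320086   0.33616972 -0.00150652] [ 0.061  0.062  0.06   0.058  0.055  0.053  0.049  0.044  0.036 -0.001
 -0.002 -0.    -0.     0.004 -0.003 -0.002  0.052  0.057  0.062  0.063
  0.048  0.052  0.055]
cup [0.40506204 0.16357077 0.13709464] ((405.62548828125, 125.91827392578125), 75.50017547607422)
bar [0.6482111  0.33345854 0.04315293] [0.9969261  0.07834691 0.6482111  0.33345854]
cam [0.40406927 0.05043423 1.17747127]
```

```bash
python3 -m creep '[[[0,0,0],[0.0329,-0.0108,0],0.085],[[0,0,0],[0.0329,-0.0108,0],0.085],[[0,0,0],[0.0329,-0.0108,0],0.085],[[0,0,0],[0.0329,-0.0108,0],0.085],[[0,0,0],[0.0329,-0.0108,0],0.085],[[0,0,0],[0.0329,-0.0108,0],0.085],[[0,0,0],[0.0329,-0.0108,0],0.085],[[0,0,0],[0.0329,-0.0108,0],0.085],[[0,0,0],[0.0329,-0.0108,0],0.085],[[0,0,0],[0.0329,-0.0108,0],0.085],[[0,0,7.5],[0,0,0],0.085],[[0,0,7.5],[0,0,0],0.085],[[0,0,7.5],[0,0,0],0.085],[[0,0,7.3],[0,0,0],0.085],[[0,0,0],[0,0,0],0.085],[[0,0,0],[0,0,0],0.085]]' 100
cat > look.py <<'E'
from h import *
import sys
f,th,zlo,zhi=sys.argv[1],sys.argv[2],float(sys.argv[3]),float(sys.argv[4])
s=sense();C=cam("wrist");im,d=get_image("wrist");save(im,f+".png")
K,R,t=C;P=cloud("wrist",d);np.savez(f+".npz",im=im,d=d,P=P)
Rt=cv2.Rodrigues(np.array(s["tcp_rot"]))[0]
print("t",s["t"],"tcp",np.round(s["ee_pos"],4),"tool x,y,z\n",Rt.T.round(3),"q",np.round(s["joint_pos"],2),"F",np.round(s["contact_force"],1))
for o in outline_of(th,"wrist"):
    m=o["mask"]&(d>0)&(P[...,2]>zlo)&(P[...,2]<zhi)
    q=P[m]
    print(th,round(o["conf"],2),np.round(o["location"]),len(q))
    if len(q)>20:
        r=cv2.minAreaRect((q[:,:2]*1000).astype(np.float32));print(q.mean(0).round(4),np.percentile(q[:,2],[5,50,95]).round(4),r,"circ",cv2.minEnclosingCircle((q[:,:2]*1000).astype(np.float32)))
        print("tool delta",(Rt.T@(np.array([r[0][0]/1000,r[0][1]/1000,np.median(q[:,2])])-s["ee_pos"])).round(4))
E
python3 look.py pics/w1 pin_grip 0.095 0.112
```

```text
t: 2.1
ee_pos: [0.4416, -0.2586, 0.2313]
tcp_rot: [-3.13, 0.272, -0.0]
contact_force: [-0.7, 0.1, -0.1]
finger_gap: 0.0851
t 2.1 tcp [ 0.4416 -0.2586  0.2313] tool x,y,z
 [[ 0.985 -0.173  0.   ]
 [-0.173 -0.985 -0.   ]
 [ 0.     0.    -1.   ]] q [-0.53  0.24 -0.    1.33  0.    2.79] F [-0.7  0.1 -0.1]
pin_grip 0.89 [188. 245.] 9
pin_grip 0.75 [287.  55.] 18
```

View pics/c1.png

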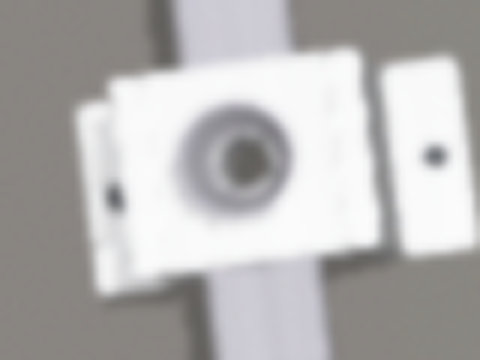

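The left guide's hole runs clear down to the counter, so this is the lined-up shoe.

```bash
sed -i 's/save(im,f+".png")/cv2.imwrite(f+".png",im[:,:,::-1])/' look.py; python3 - <<'E'
from h import *
z=np.load("pics/w1.npz");P=z["P"];cv2.imwrite("pics/w1.png",z["im"][:,:,::-1]);d=z["d"]
print((d>0).mean())
m=(d>0)&(abs(P[...,0]-.442)<.05)&(abs(P[...,1]+.2585)<.04)&(P[...,2]>.09)&(P[...,2]<.125)
q=P[m];print(len(q),q.mean(0),cv2.minAreaRect((q[:,:2]*1000).astype(np.float32)),np.percentile(q[:,2],[5,50,95]))
v,u=np.where(m);print(u.min(),u.max(),v.min(),v.max())
E
```

```text
0.9958854166666666
1901 [ 0.44821092 -0.25896903  0.1047745 ] ((446.77728271484375, -258.71697998046875), (16.010242462158203, 51.53041076660156), 79.0794448852539) [0.10250512 0.10509607 0.10639691]
305 330 182 261
```

View pics/w1.png

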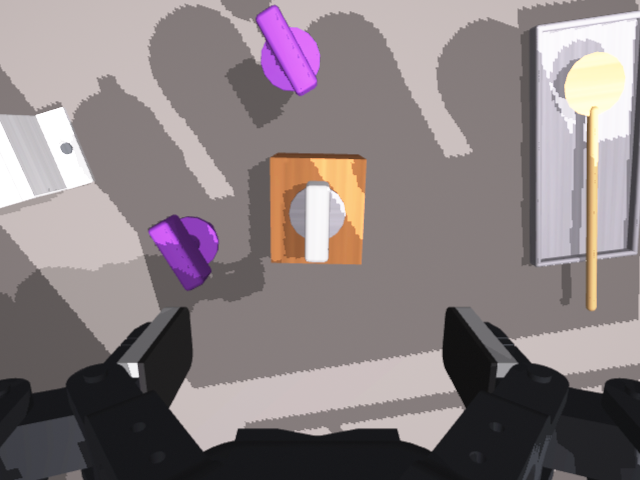

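Wrist view: pin grip at (318,222) in the stand, aligned between the jaws. The purple ones at (287,55) and (188,245) are well clear. Descend and grip.

```bash
python3 -m creep '[[[0,0,0],[0.003,0,0.035],0.085],[[0,0,0],[0.001,0,0.035],0.07],[[0,0,0],[0,0,0.035],0.055],[[0,0,0],[0,0,0.03],0.05],[[0,0,0],[0,0,0.02],0.045],[[0,0,0],[0,0,0],0.0],[[0,0,0],[0,0,0],0.0],[[0,0,0],[0,0,0],0.0],[[0,0,0],[0,0,0],0.0],[[0,0,0],[0,0,0],0.0],[[0,0,0],[0,0,0],0.0],[[0,0,0],[0,0,0],0.0]]' 100
```

```text
t: 3.4
ee_pos: [0.4461, -0.2596, 0.0772]
tcp_rot: [3.129, -0.278, 0.002]
contact_force: [-0.8, 1.0, 7.8]
finger_gap: 0.0146
```

```bash
python3 -m creep '[[[0,0,0],[0,0,-0.004],0.0],[[0,0,0],[0,0,-0.004],0.0],[[0,0,0],[0,0,-0.008],0.0],[[0,0,0],[0,0,-0.02],0.0],[[0,0,0],[0,0,-0.03],0.0],[[0,0,0],[0,0,-0.03],0.0],[[0,0,0],[0,0,-0.03],0.0],[[0,0,0],[0,0,-0.02],0.0],[[0,0,0],[0,0,0],0.0],[[0,0,0],[0,0,0],0.0]]' 100
python3 look.py pics/w2 pin_grip 0.09 0.4
```

```text
t: 4.4
ee_pos: [0.4457, -0.2594, 0.2225]
tcp_rot: [3.129, -0.278, 0.001]
contact_force: [-0.7, 0.9, -1.0]
finger_gap: 0.0143
t 4.4 tcp [ 0.4457 -0.2594  0.2225] tool x,y,z
 [[ 0.984 -0.176  0.001]
 [-0.176 -0.984  0.   ]
 [ 0.001 -0.    -1.   ]] q [-0.53  0.25 -0.01  1.31 -0.    2.79] F [-0.7  0.9 -1. ]
pin_grip 0.76 [320. 313.] 10032
[ 0.452  -0.2595  0.2425] [0.2117 0.2495 0.2508] ((447.4558410644531, -257.7216796875), (38.63978576660156, 50.436038970947266), 50.636051177978516) circ ((446.59979248046875, -259.0709533691406), 26.48035430908203)
tool delta [ 0.0015 -0.002  -0.027 ]
pin_grip 0.76 [287.  58.] 2330
[ 0.5553 -0.2584  0.0921] [0.0907 0.0921 0.0935] ((554.90234375, -258.5517578125), (51.2450065612793, 15.929787635803223), 19.900897979736328) circ ((554.7275390625, -258.28875732421875), 25.848583221435547)
tool delta [ 0.1073 -0.0201  0.1304]
pin_grip 0.76 [186. 251.] 1622
[ 0.4387 -0.1576  0.0924] [0.0908 0.0925 0.0937] ((437.9250793457031, -157.47592163085938), (51.716941833496094, 15.897273063659668), 18.016599655151367) circ ((437.951416015625, -157.16671752929688), 26.023239135742188)
tool delta [-0.0257 -0.099   0.1299]
```

View pics/w2.png

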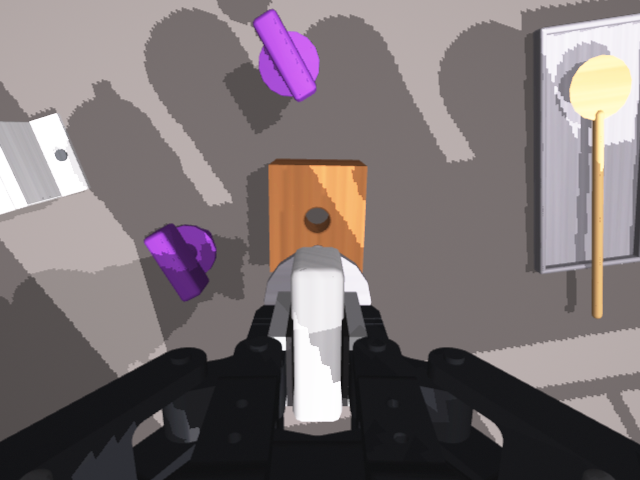

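Stand hole at (317,218) is empty and the pin is held upright. Rotate, then carry it over to the guide.

```bash
python3 - <<'E'
from h import *
z=np.load("pics/w2.npz");P=z["P"];d=z["d"]
v,u=np.mgrid[0:480,0:640]
q=P[(P[...,2]>.246)&(P[...,2]<.254)&(abs(u-318)<27)&(v>245)&(v<425)]
print(cv2.minAreaRect((q[:,:2]*1000).astype(np.float32)), np.percentile(q[:,2],[5,95]))
g=cv2.cvtColor(z["im"],cv2.COLOR_RGB2GRAY);print(P[215:222,300].round(4)[3],P[218,335].round(4))
m=((P[...,2]<.055)|(g<70))&(abs(u-317)<20)&(abs(v-218)<18);print("hole px",u[m].mean(),v[m].mean(),m.sum(), np.ptp(u[m]),np.ptp(v[m]))
E
python3 -m creep '[[[0,0,-5],[0,0,0],0.0],[[0,0,-8],[0,0,0],0.0],[[0,0,-8],[0,0,0],0.0],[[0,0,-8],[0,0,0],0.0],[[0,0,-8],[0,0,0],0.0],[[0,0,-8],[0,0,0],0.0],[[0,0,-8],[0,0,0],0.0],[[0,0,-7],[0,0,0],0.0]]'
python3 -m creep '[[[0,0,0],[0.0176,-0.0112,0],0.0],[[0,0,0],[0.0353,-0.0224,0],0.0],[[0,0,0],[0.0353,-0.0224,0],0.0],[[0,0,0],[0.0353,-0.0224,0],0.0],[[0,0,0],[0.0353,-0.0224,0],0.0],[[0,0,0],[0.0353,-0.0224,0],0.0],[[0,0,0],[0.0353,-0.0224,0],0.0],[[0,0,0],[0.0353,-0.0224,0],0.0],[[0,0,0],[0.0353,-0.0224,0],0.0],[[0,0,0],[0.0353,-0.0224,0],0.0],[[0,0,0],[0.0353,-0.0224,0],0.0],[[0,0,0],[0.0353,-0.0224,0],0.0],[[0,0,0],[0.0353,-0.0224,0],0.0],[[0,0,0],[0.0353,-0.0224,0],0.0],[[0,0,0],[0.0176,-0.0112,0],0.0],[[0,0,0],[0,0,0],0.0],[[0,0,0],[0,0,0],0.0]]'
python3 look.py pics/w3 guide_open 0.055 0.068
```

```text
((446.6117248535156, -258.70965576171875), (15.843867301940918, 52.330665588378906), 79.4583740234375) [0.24822503 0.25096672]
[ 0.4497 -0.2464  0.0622] [ 0.4451 -0.2716  0.0619]
hole px 317.1334702258727 219.47843942505133 487 24 24
t: 5.3
ee_pos: [0.4451, -0.259, 0.2212]
tcp_rot: [-2.844, -1.331, 0.002]
contact_force: [-0.8, 0.4, -1.8]
finger_gap: 0.0143
t: 7.0
ee_pos: [0.5241, 0.3205, 0.2211]
tcp_rot: [2.848, 1.325, -0.003]
contact_force: [-0.8, -0.1, -1.2]
finger_gap: 0.0142
t 7.0 tcp [0.5241 0.3205 0.2211] tool x,y,z
 [[ 0.644  0.765 -0.002]
 [ 0.765 -0.644 -0.   ]
 [-0.002 -0.001 -1.   ]] q [ 0.55  0.46  0.29  1.4  -0.    2.82] F [-0.8 -0.1 -1.2]
guide_open 0.58 [399. 130.] 2343
[0.5851 0.3218 0.0602] [0.0556 0.0606 0.064 ] ((622.7445678710938, 340.1327819824219), (91.46448516845703, 223.80906677246094), 84.72303771972656) circ ((620.3224487304688, 313.9094543457031), 111.9049301147461)
tool delta [0.0789 0.0629 0.1603]
```

View pics/w3.png

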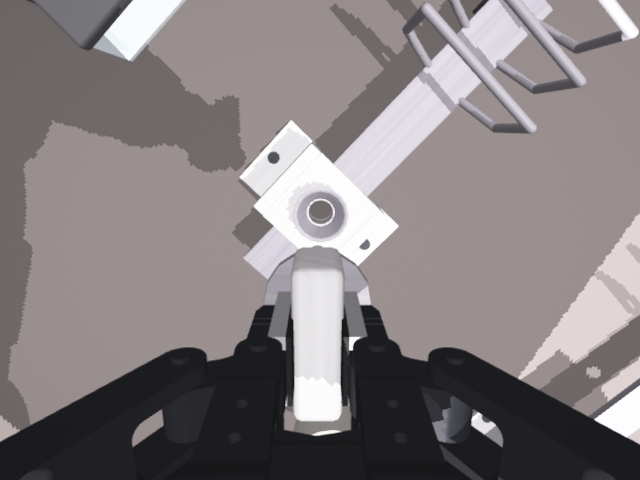

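Guide at about (320,215), very near the target pixel (317,219). Fit the flare for the correction.

```bash
python3 - <<'E'
from h import *
z=np.load("pics/w3.npz");P=z["P"];d=z["d"];im=z["im"]
s=sense();Rt=cv2.Rodrigues(np.array(s["tcp_rot"]))[0]
v,u=np.mgrid[0:480,0:640]
m=(P[...,2]<.0575)&(np.hypot(u-320,v-214)<36)
n,l,st,c=cv2.connectedComponentsWithStats(m.astype(np.uint8));k=l[212,320];print(st[k],c[k])
cn=max(cv2.findContours((l==k).astype(np.uint8),0,1)[0],key=cv2.contourArea);print("ell",cv2.fitEllipse(cn))
g=cv2.cvtColor(im,cv2.COLOR_RGB2GRAY)
cc=cv2.HoughCircles(cv2.GaussianBlur(g[150:280,250:400],(5,5),0),cv2.HOUGH_GRADIENT,1,5,param1=80,param2=15,minRadius=10,maxRadius=40);print(None if cc is None else cc[0][:6]+[250,150,0])
K,R,t=cam("wrist")
def w(px,zz):
    r=R.T@np.linalg.solve(K,[px[0],px[1],1]);o=-R.T@t;return o+r*(zz-o[2])/r[2]
# stand view: hole at (317.1,219.5) z .062; tool pose nearly same, height +1.4mm
for px in [(317.1,219.5),(320,214),c[k]]: print(px,w(px,.062).round(4),(Rt.T@(w(px,.062)-s["ee_pos"])).round(4))
save(cv2.resize(im[160:270,250:400],None,fx=5,fy=5,interpolation=2),"c2.png")
E
```

```text
[ 301  195   40   38 1117] [320.66427932 213.18979409]
ell ((320.6591796875, 213.26071166992188), (36.448856353759766, 37.61766815185547), 92.00128936767578)
[[311.5        206.5         24.29999924]
 [321.5        215.5         24.29999924]
 [309.5        214.5         33.        ]
 [327.5        216.5         30.20000076]
 [316.5        218.5         22.10000038]
 [315.5        202.5         20.70000076]]
(317.1, 219.5) [0.5248 0.3217 0.062 ] [ 0.002  -0.0009  0.1599]
(320, 214) [0.5291 0.3235 0.062 ] [0.0061 0.0012 0.1599]
[320.66427932 213.18979409] [0.5298 0.3236 0.062 ] [0.0067 0.0017 0.1599]
```

View pics/c2.png

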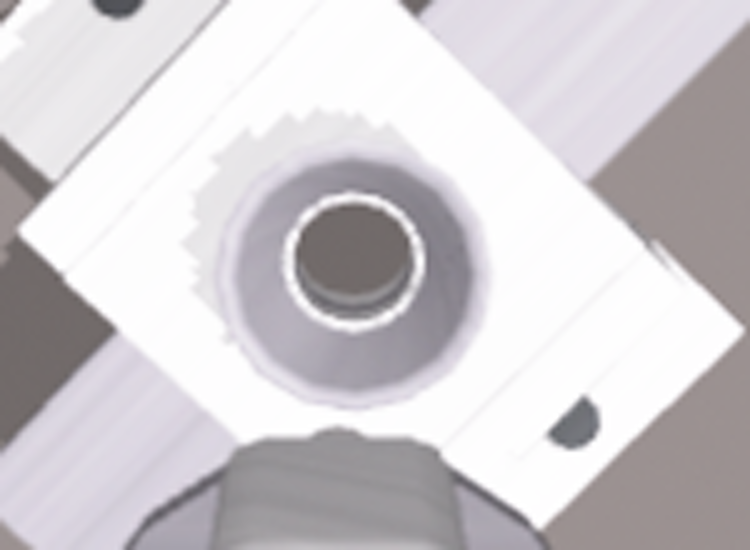

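Rim centre is at pixel (320.7,215.1); the stand reference is (317.1,219.5). That gives tool x +3.3 mm, y +2.6 mm. Apply that and lower until the tip is in the flare.

```bash
python3 -m creep '[[[0,0,0],[0.0033,0.0026,0.01],0.0],[[0,0,0],[0,0,0.03],0.0],[[0,0,0],[0,0,0.03],0.0],[[0,0,0],[0,0,0.015],0.0],[[0,0,0],[0,0,0.008],0.0],[[0,0,0],[0,0,0.005],0.0],[[0,0,0],[0,0,0.004],0.0],[[0,0,0],[0,0,0],0.0],[[0,0,0],[0,0,0],0.0]]' 110
python3 look.py pics/w4 guide_open 0.055 0.068 | head -5
python3 - <<'E'
from h import *
im,d=get_image("scene");save(cv2.resize(im[130:290,360:570],None,fx=3.6,fy=3.6,interpolation=2),"s4.png")
E
```

```text
t: 8.0
ee_pos: [0.529, 0.3216, 0.1209]
tcp_rot: [-2.849, -1.324, -0.002]
contact_force: [0.4, 0.3, -0.6]
finger_gap: 0.0144
t 8.0 tcp [0.529  0.3216 0.1209] tool x,y,z
 [[ 0.645  0.764  0.001]
 [ 0.764 -0.645  0.   ]
 [ 0.001  0.001 -1.   ]] q [0.55 0.5  0.09 1.16 0.   2.82] F [ 0.4  0.3 -0.6]
guide_open 0.68 [405. 158.] 2356
```

View pics/s4.png

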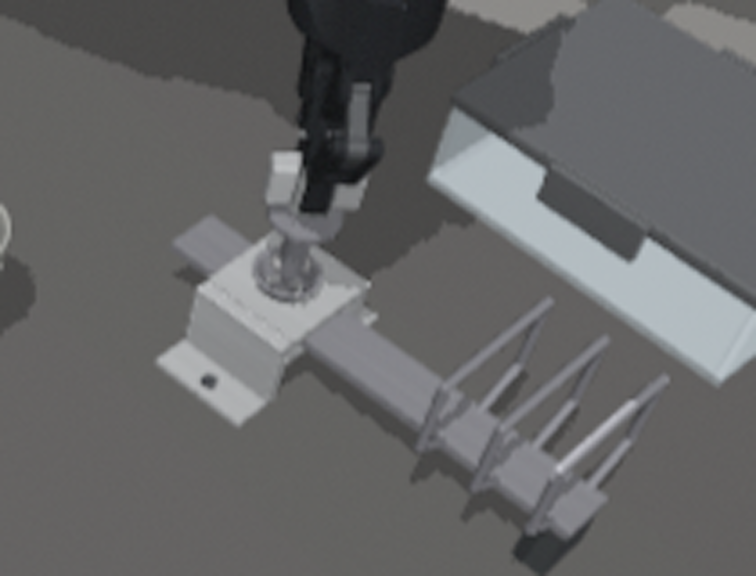

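The tip is in the flare at crop (288,270), centred, with no contact force. Push down in steps.

```bash
python3 -m creep '[[[0,0,0],[0,0,0.004],0.0],[[0,0,0],[0,0,0.004],0.0],[[0,0,0],[0,0,0.004],0.0],[[0,0,0],[0,0,0.004],0.0],[[0,0,0],[0,0,0.004],0.0],[[0,0,0],[0,0,0],0.0]]'
```

```text
t: 8.75
ee_pos: [0.5283, 0.3213, 0.0996]
tcp_rot: [-2.849, -1.324, 0.002]
contact_force: [-0.0, 1.1, -1.4]
finger_gap: 0.0144
```

```bash
python3 -m creep '[[[0,0,0],[0,0,0.004],0.0],[[0,0,0],[0,0,0.004],0.0],[[0,0,0],[0,0,0.004],0.0],[[0,0,0],[0,0,0.004],0.0],[[0,0,0],[0,0,0.003],0.0],[[0,0,0],[0,0,0.002],0.0],[[0,0,0],[0,0,0],0.0],[[0,0,0],[0,0,0],0.0]]'
```

```text
t: 9.55
ee_pos: [0.5287, 0.3214, 0.0793]
tcp_rot: [2.849, 1.324, -0.0]
contact_force: [0.3, 0.1, -0.8]
finger_gap: 0.0141
```

```bash
python3 -m creep '[[[0,0,0],[0,0,0.0015],0.0],[[0,0,0],[0,0,0.001],0.0],[[0,0,0],[0,0,0.0005],0.0],[[0,0,0],[0,0,0],0.0]]'; python3 -m creep '[[[0,0,0],[0,0,0.001],0.0],[[0,0,0],[0,0,0],0.0]]'
```

```text
t: 9.95
ee_pos: [0.5288, 0.3215, 0.0772]
tcp_rot: [-2.849, -1.324, -0.001]
contact_force: [-4.0, -1.8, 10.7]
finger_gap: 0.0144
t: 10.15
ee_pos: [0.5288, 0.3215, 0.0771]
tcp_rot: [-2.849, -1.324, -0.002]
contact_force: [-9.5, -5.3, 24.7]
finger_gap: 0.0145
```

Seated: 25 N with z stopped at the same TCP height as in the stand. Release and rise.

```bash
python3 -m creep '[[[0,0,0],[0,0,-0.001],0.02],[[0,0,0],[0,0,0],0.035],[[0,0,0],[0,0,0],0.05],[[0,0,0],[0,0,0],0.05],[[0,0,0],[0,0,0],0.05],[[0,0,0],[0,0,0],0.05],[[0,0,0],[0,0,-0.01],0.05],[[0,0,0],[0,0,-0.03],0.05],[[0,0,0],[0,0,-0.04],0.05],[[0,0,0],[0,0,-0.04],0.05],[[0,0,0],[0,0,-0.03],0.05],[[0,0,0],[0,0,0],0.05],[[0,0,0],[0,0,0],0.05]]'
python3 look.py pics/w5 pin_grip 0.098 0.13
python3 - <<'E'
from h import *
im,d=get_image("scene");save(cv2.resize(im[130:290,310:520],None,fx=3.6,fy=3.6,interpolation=2),"s5.png")
P=cloud("scene",d)
for o in outline_of("cup_mid","scene"): print(o["conf"],o["location"],np.median(P[o["mask"]],0))
z=np.load("pics/w5.npz");Q=z["P"];q=Q[(np.hypot(Q[...,0]-.53,Q[...,1]-.323)<.04)&(Q[...,2]>.095)&(Q[...,2]<.115)]
print(cv2.minAreaRect((q[:,:2]*1000).astype(np.float32)),np.percentile(q[:,2],[5,50,95]))
q=Q[(np.hypot(Q[...,0]-.53,Q[...,1]-.323)<.03)&(Q[...,2]>.05)&(Q[...,2]<.08)];print(np.histogram(q[:,2],bins=12))
E
```

```text
t: 11.45
ee_pos: [0.5289, 0.3216, 0.2271]
tcp_rot: [-2.849, -1.324, -0.002]
contact_force: [-0.1, -0.1, -0.6]
finger_gap: 0.0499
t 11.45 tcp [0.5289 0.3216 0.2271] tool x,y,z
 [[ 0.645  0.764  0.001]
 [ 0.764 -0.645  0.   ]
 [ 0.001  0.001 -1.   ]] q [0.55 0.47 0.32 1.42 0.   2.82] F [-0.1 -0.1 -0.6]
pin_grip 0.63 [318. 222.] 1902
[0.5293 0.3238 0.1039] [0.1019 0.104  0.1052] ((528.4551391601562, 322.8825378417969), (52.01753234863281, 16.030113220214844), 50.663814544677734) circ ((528.329833984375, 322.89324951171875), 26.440250396728516)
tool delta [ 0.0005 -0.0013  0.1231]
0.72 [346.0, 203.5] [0.41241125 0.16191591 0.06143448]
((528.4630737304688, 322.8922119140625), (52.04252243041992, 16.030113220214844), 50.663818359375) [0.10176914 0.10403381 0.10518925]
(array([ 352,    0,    0,    0,    3,   48, 1023,   58,    0,    0,    0,
         10]), array([0.05000016, 0.05249952, 0.05499889, 0.05749826, 0.05999762,
       0.06249699, 0.06499636, 0.06749572, 0.06999509, 0.07249446,
       0.07499382, 0.07749319, 0.07999256]))
```

View pics/s5.png

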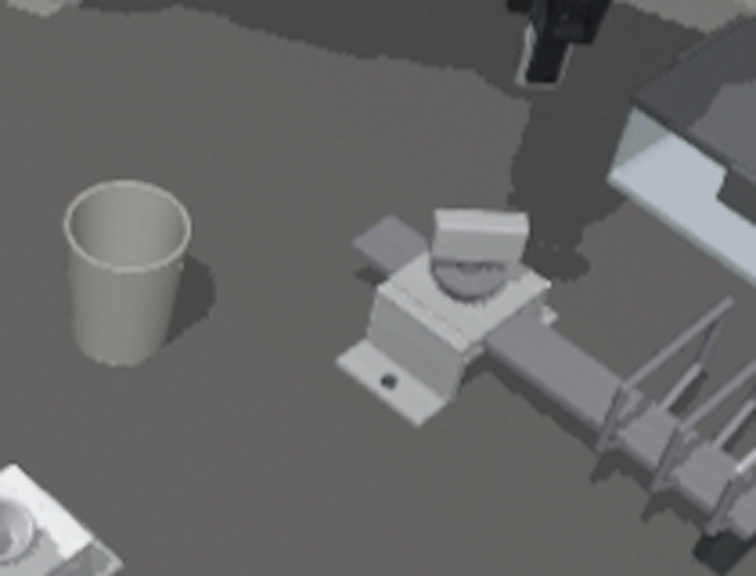

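View pics/w5.png

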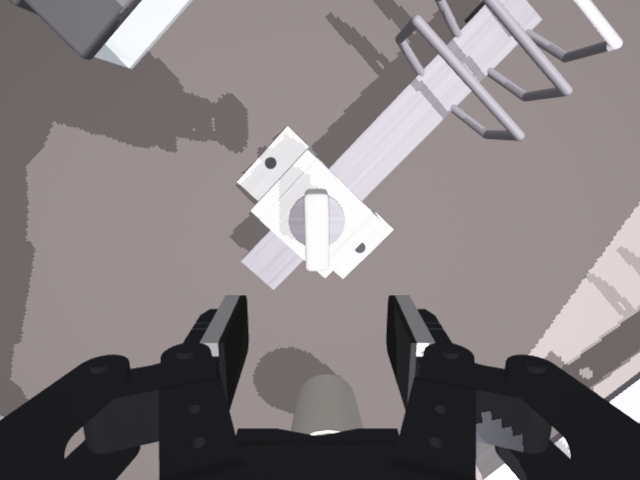

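Collar flat on the rim (collar top at about z 0.066, grip top 0.104), pin upright at scene crop (480,240), cup still standing and unmoved, gripper clear.

```bash
python3 -c "
from cell import *
print(job_done(), sense()['t'])"
```

```text
the job is handed in; nothing more can be done
the job is handed in; nothing more can be done
```

I drew the pin straight up out of its stand, carried it to the left shoe (the one lined up) and pushed it home in the guide. Then I let go, rose about 150 mm clear and handed the job in at about 11.6 s of the 45 s. The hand-in gives no verdict.

**Drawn out:** the grip centre reached about 0.235 m, above the 0.139 m needed, and the picture showed the stand hole empty.

**Fully home:** the last push met about 25 N at a tool height of 77 mm, the same as when the pin was home in the stand. After release, the grip top measured 0.104 m and the collar top about 0.066 m. Those put the collar within about 1 mm of the rim. The grip top is level in depth, so the pin stands upright.

**Centred:** the grip centre is at about (0.528, 0.323), within about 2 mm of the guide rim found in the pictures.

**Cup:** still standing. Its measured position differs by about 2 mm from the start, which is within measurement noise.

**Disagreements:** the finger opening read about 14.5 mm on the 16 mm grip, which I took to be pad squeeze. The network's outline for the guide covered the whole shoe, so I took the rim centre from the picture instead. No check failed.

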